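# Check a sealing press gap with a feeler

### The job

Check the gap of the small sealing press with the yellow-handled feeler: pick it up by its handle and slide its blade gently and straight along the press's base plate into the gap under the sprung platen, from the front, until the handle is about a centimetre short of the platen and the platen has lifted and drags on the blade. Let go and leave the feeler in the gap; leave the thicker blue-handled feeler where it lies.

Things in the scene. Friction and masses are not known exactly. Their poses are not given: they have to be found in the camera images.
- feeler_yellow: Feeler lying flat, 90 g: steel blade 26 mm wide, 7 mm thick, with an upright yellow handle on its rear end, 30 mm long (x), 18 mm wide (y; pinch here), top 42 mm above the blade's underside. Origin: at the underside, below the handle's centre. x points along the blade to its tip, 85 mm from the origin (70 mm ahead of the handle; last 12 mm only 4 mm thick); z up.
- feeler_blue: Bystander: the same gauge with a blue handle and a blade 12 mm thick (nose 9 mm), too thick for the gap. Same origin and axes. Not to be moved.
- press: Sealing press, fixed, 55 mm high. Origin: on the bench below the middle of the platen's red front edge; x points from the front into the gap, z up. Grey base plate x -65 to 65, y -70 to 70 mm, its top at z 10 mm. Aluminium platen x 0 to 56, y -40 to 40 mm; gap under it z 10 to 15 mm at rest, 30 degree lead-in in front opening to z 23 mm. White posts leave y -45 to 45 mm free.
- platen (a joint): Lift of the sprung platen, m: 0 at rest (gap 5 mm), at most 0.006 (gap 11 mm). A light spring and its weight press it down, 3 N at rest, 0.6 N more per mm; the yellow feeler's blade lying on the base plate under it lifts it 0.002 and is dragged by a few newtons. Moved only by the blade.
Mind the look-alikes: they are no part of the job. What is shaped like the feeler_yellow but pink is not meant.

How it is judged (in metres and radians):
At the end, for the whole second after the job is handed in: The yellow feeler rests level on the press's base plate, blade under the platen: handle's front less than 25 mm from the platen's front edge, handle within 20 mm sideways of the press's middle, blade within 12 degrees of straight, platen lifted 1 to 4 mm; blue feeler moved less than 20 mm (x of feeler_yellow in the frame of press above -0.04 m and y of feeler_yellow in the frame of press between -0.02 and 0.02 m and angle between the x axis of feeler_yellow and the x axis of press, either way round below 0.21 rad and angle between feeler_yellow's own z axis and vertical below 0.1 rad and value of joint platen between 0.001 and 0.004 m and linear speed of feeler_yellow below 0.02 m/s); the robot touches nothing.
It fails at once if the blue feeler is moved by more than 20 mm (distance of feeler_blue from where it was at the start of the episode above 0.02 m).
It fails at once if the yellow feeler is forced against the press with more than 40 N (contact force between feeler_yellow and press above 40 N).
It also fails if it takes over 56 s, if anything falls off the work surface, if the arm or the gripper's body presses on something with over 40 N, if the wrist force passes 120 N, or if a joint passes its speed limit or range.

### The arm

A 7-joint arm with a two-finger parallel gripper is mounted at the origin on a cart in front of the work surface, level with it; the furniture and walls round the work are solid. World frame = base frame: x ahead of the robot, y to its left, z up, the work surface at z = 0. Lengths are in mm, angles in rad, forces in N, time in s.
With the tool pointing down it reaches from about 400 to 875 mm from the base axis. Payload 4.4 kg.
Tool frame: the origin (TCP) lies at the very end of the fingers, on their centre line; the grasp point (between the pads) lies 19 mm behind it (ctrl.pinch_z is the z of the grasp point in the tool frame, in mm); z points along the fingers, x is the direction in which the jaws open and shut, and the axes are right-handed (so a half turn about z gives the same grasp; the last joint's range is limited). The gripper opens to 85 mm and grips with 20 to 120 N. Pads are 22 mm wide; open, the fingers measure 114 mm over their backs; the gripper's body (76 mm by 85 mm) begins 54 mm behind the grasp point. The pads swing forward as they close: fully open they stand 13 mm farther back than shut.
Start: joints at [1.273, 0.628, 0.038, 1.517, -0.027, 0.996, -0.02], TCP at [149.352, -632.623, 231.313] pointing down, gripper open.
Joint ranges: [-3.06, 3.06], [-0.37, 2.12], [-1.25, 1.32], [0.18, 2.47], [-1.1, 4.24], [0.23, 1.98], [-2.94, 2.94]. Speed limits (rad/s): [2.57, 2.57, 3.14, 3.14, 3.14, 3.14, 3.14].

### API

Orientations are given as [roll, pitch, yaw] about the fixed x, y, z axes, in that order (R = Rz(yaw) Ry(pitch) Rx(roll)).
In Python, from cell import sensors, get_image, order, ctrl gives the robot as it stands.
- The arm moves only by the tool arm_command, never from a script. Its argument "rows" is a list that holds one entry, the list of rows, each a list of 6 numbers: the shift along the tool's x, y, z in mm, then the turn, a rotation vector about the tool's x, y, z in degrees. A call has 1 to 20 rows; each row is the pose to reach, as a shift and turn from the pose commanded when the call began, along the tool's axes at that moment; what a row does not reach only later rows make up. A row lasts 1/12 s, in which the tool goes at most 41.7 mm and 7.16 degrees, less where a joint would pass 70% of its speed; a pose out of reach is approached as far as the arm can. A call with a gripper value outside its range is refused whole. "claw" is the opening, from -1 (shut) to 1 (fully open), set as the call begins (left out, the last holds). The fingers move at their own pace and stop on an object; the grip force is fixed at half the most. Time passes only in rows, so rows that repeat a pose let the fingers close. It gives the time, the measured TCP pose, the force and the opening at its end, in the units of the state.
- sensors.read_state(): the state, without advancing time (a new reading comes with each control period).
- get_image(name): name is "scene" or "top" or "wrist"; returns a dict with "pixels" (384x512x3 uint8, red, green, blue), "z_map" (384x512 float32, mm along the optical axis (not along the pixel's ray), 0 where there is no reading), "K" (3x3 intrinsics, pixels), "pose" (4x4, takes a point from camera to world coordinates). Camera axes: x right, y up, looking along -z (the intrinsics and any distortion apply to the point x, -y, -z); pixel columns grow to the right and rows downward; lengths in mm; the calibration is good to about 2 mm. The wrist camera is an equidistant fisheye: a pixel r from the principal point sees the ray r / f radians off the axis. A picture is of the moment at which its call begins.
- order.finish_job(): hands the job in, once; it reports no verdict.
The state is a dict: "clock": time; "qpos": joint angles; "qd": joint speeds; "tau": joint torques, N m; "eef_pos": TCP position; "tool_rot": TCP orientation; "force": force on the tool from outside, world axes, zero at the start; "torque": the same for the moment, N m; "width": finger opening in mm.
Only numpy, scipy, OpenCV 4.12 (cv2) and the standard library are available. Lean on these libraries where they do the work, as an engineer would, in place of code of your own. Each camera call takes 0.05 s, during which the arm holds its last target.

## Working session

There is one attempt and no reset: what is moved stays moved. The work goes in short steps, Python scripts to look and compute and a tool call to move; the robot and the scene stay as the last step left them, time stands still between calls to the robot, and variables do not carry over. Pictures are saved under pics/ and viewed, and the job is handed in when it is done.

Besides the shell and the picture viewer there is one more tool, called after "Emit:" in YAML: its name, and indented under it one key for each argument. arm_command: Moves the arm, as the interface text tells. Its arguments: {"type":"object","properties":{"rows":{"type":"array","items":{"type":"array","items":{"type":"array","items":{"type":"number"}}}},"claw":{"type":"number"}},"required":["rows"]}

```bash
mkdir -p pics; ls; cat > h.py <<'E'
import numpy as np, cv2
from cell import sensors, get_image, order, ctrl
def grab(n,tag):
    d=get_image(n); cv2.imwrite(f'pics/{tag}.png',d['pixels'][:,:,::-1]); np.savez(f'{tag}.npz',**d); return d
def pt(d,u,v):
    z=float(d['z_map'][int(v),int(u)]); K=d['K']
    p=np.array([(u-K[0,2])/K[0,0]*z,-(v-K[1,2])/K[1,1]*z,-z,1]); return (d['pose']@p)[:3]
E
python3 - <<'E'
from h import *
s=sensors.read_state(); print({k:np.round(v,3) for k,v in s.items()})
for n in('top','scene','wrist'):
    d=grab(n,n+'0'); print(n,d['K'].tolist(),d['pose'].round(3).tolist())
E
```

```text
pics
{'clock': np.float64(0.0), 'qpos': array([ 1.273,  0.629,  0.038,  1.518, -0.027,  0.996, -0.02 ]), 'qd': array([ 0.002, -0.   , -0.001,  0.001,  0.002, -0.001,  0.001]), 'tau': array([ 1.0000e-03, -5.6340e+01,  1.2260e+00, -1.9345e+01,  1.1000e-02,
        1.0000e-02,  0.0000e+00]), 'eef_pos': array([ 149.224, -632.022,  230.388]), 'tool_rot': array([ 3.142e+00,  2.000e-03, -1.339e+00]), 'force': array([ 0.71 ,  0.433, -0.217]), 'torque': array([ 0.044,  0.037, -0.006]), 'width': np.float64(85.768)}
top [[349.65128661448927, 0.0, 255.78368034841193], [0.0, 349.65128661448927, 189.67265450744725], [0.0, 0.0, 1.0]] [[-0.022, 0.996, -0.09, 447.335], [-0.999, -0.02, 0.028, 363.97], [0.027, 0.091, 0.996, 1038.173], [0.0, 0.0, 0.0, 1.0]]
scene [[373.31418855812205, 0.0, 260.7019328036293], [0.0, 373.31418855812205, 194.91535168167917], [0.0, 0.0, 1.0]] [[-0.703, 0.47, -0.534, 50.224], [-0.711, -0.485, 0.509, 775.895], [-0.02, 0.738, 0.675, 628.289], [0.0, 0.0, 0.0, 1.0]]
wrist [[297.3186396354542, 0.0, 253.4318184578085], [0.0, 297.3186396354542, 190.10592426948273], [0.0, 0.0, 1.0]] [[0.23, 0.924, 0.305, 228.685], [-0.973, 0.219, 0.07, -614.251], [-0.002, -0.312, 0.95, 373.216], [0.0, 0.0, 0.0, 1.0]]
```

View pics/top0.png

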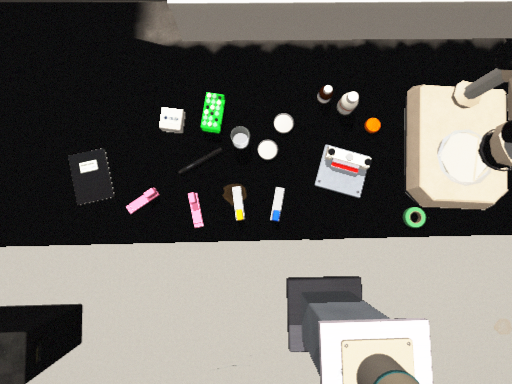

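View pics/scene0.png

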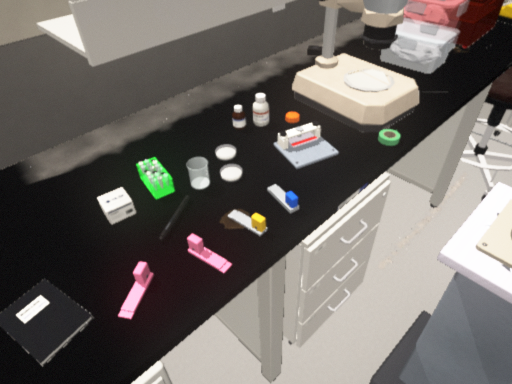

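The top view shows the yellow feeler at about (239,203), the blue one at (278,205) and the press at (343,172). The pink look-alikes are at (143,200) and (196,210). I'll enlarge these next.

```bash
python3 - <<'E'
import cv2
a=cv2.imread('pics/top0.png')[140:230,220:380]
cv2.imwrite('pics/top0c.png',cv2.resize(a,None,fx=5,fy=5,interpolation=cv2.INTER_CUBIC))
a=cv2.imread('pics/scene0.png')[110:250,210:350]
cv2.imwrite('pics/sc0c.png',cv2.resize(a,None,fx=4,fy=4,interpolation=cv2.INTER_CUBIC))
E
```

```text
(no output)
```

View pics/top0c.png

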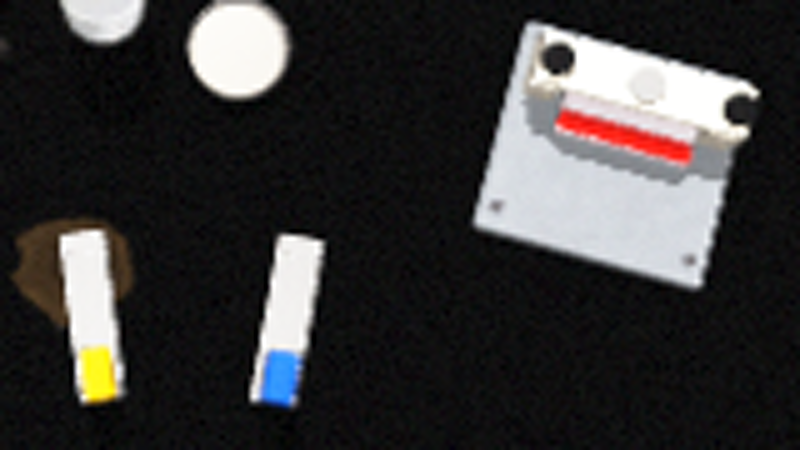

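View pics/sc0c.png

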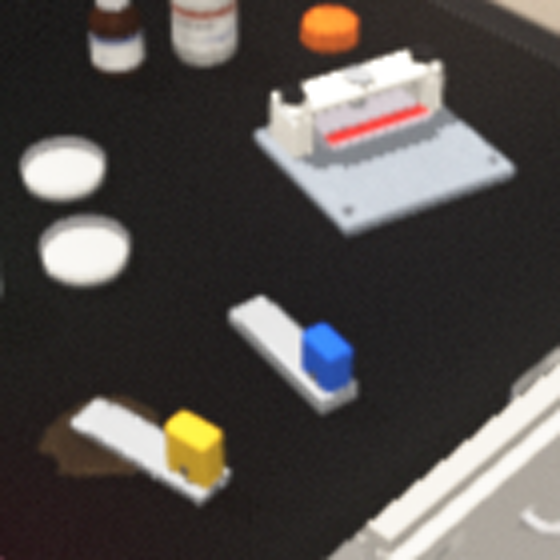

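```bash
cat >> h.py <<'E'
def ray(d,u,v,z):
    K=d['K'];P=d['pose']; r=P[:3,:3]@np.array([(u-K[0,2])/K[0,0],-(v-K[1,2])/K[1,1],-1]); c=P[:3,3]
    return c+r*(z-c[2])/r[2]
def load(t): return dict(np.load(t+'.npz'))
def proj(d,X):
    P=np.linalg.inv(d['pose']); p=P[:3,:3]@np.asarray(X,float)+P[:3,3]
    K=d['K']; return np.array([K[0,0]*p[0]/-p[2]+K[0,2],K[1,1]*-p[1]/-p[2]+K[1,2]])
E
python3 - <<'E'
from h import *
d=load('top0')
def c(x,y,z):
    return ray(d,220+(x+.5)/5-.5,140+(y+.5)/5-.5,z)
fl,fr,bl=c(474,228,10),c(702,290,10),c(530,22,10)
print('plate',fl.round(1),fr.round(1),bl.round(1),np.linalg.norm(fr-fl),np.linalg.norm(bl-fl))
yf=np.arctan2(*(fl-fr)[[1,0]])-np.pi/2; yl=np.arctan2(*(bl-fl)[[1,0]])
print('yaws',np.degrees([yf,yl])); 
cen=(bl+fr)/2; print('centre/origin',cen)
r=[c(x,y,15+0) for x,y in((555,128),(690,162))]; r2=[c(x,y,23) for x,y in((555,128),(690,162))];print('red',r,r2,(r2[0]+r2[1])/2)
h=[c(x,y,42) for x,y in((76,348),(112,345),(120,400),(84,404))];print('handle',np.round(h,1),np.mean(h,0),np.linalg.norm(h[0]-h[1]),np.linalg.norm(h[0]-h[3]))
t=[c(60,234,4),c(106,230,4)];print('tip',t,np.linalg.norm(t[0]-t[1]))
m=np.mean(t,0)-np.mean(h,0);print(np.linalg.norm(m[:2]),np.degrees(np.arctan2(m[1],m[0])))
for p in((97,290),(95,372),(280,378),(590,200)):
  print(p,pt(d,round(220+p[0]/5),round(140+p[1]/5)).round(1))
# bench
print(pt(d,290,215),pt(d,225,215))
E
```

```text
plate [550.3 160.1  10. ] [510.6  25.4  10. ] [674.1 121.6  10. ] 140.45339577616662 129.60824502949697
yaws [-16.40395575 -17.27342105]
centre/origin [592.34495177  73.49619422  10.        ]
red [array([608.64585847, 110.42963134,  15.        ]), array([586.75909468,  30.44249399,  15.        ])] [array([607.38460044, 112.41201691,  23.        ]), array([585.66896526,  33.05028437,  23.        ])] [596.52678285  72.73115064  23.        ]
handle [[483.  396.4  42. ]
 [484.2 375.9  42. ]
 [453.  371.9  42. ]
 [451.1 392.4  42. ]] [467.81960961 384.14006605  42.        ] 20.520713200775024 32.0640373821942
tip [array([552.11659022, 405.95562739,   4.        ]), array([553.97202229, 378.63232894,   4.        ])] 27.386224024460525
85.61387271298726 5.46516494895882
(97, 290) [516.8 384.5   9.8]
(95, 372) [469.  384.6  45.7]
(280, 378) [461.1 279.7  43.9]
(590, 200) [564.1  89.8  13.4]
[463.75478385 234.36048188   0.6274652 ] [4.67940937e+02 4.26930504e+02 3.01298740e-01]
```

View pics/wrist0.png

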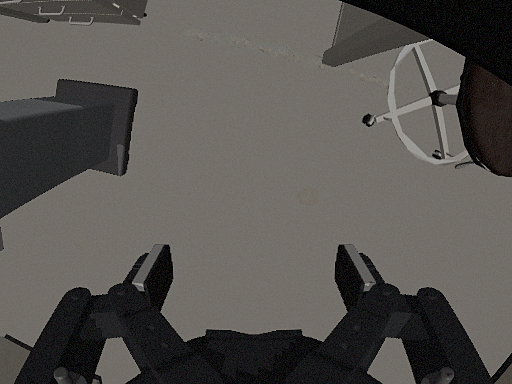

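```bash
cat >> h.py <<'E'
from scipy.spatial.transform import Rotation as Rn
def plan(*targets):
    """targets: (x,y,z,yaw_deg) world with tool down -> row"""
    s=sensors.read_state(); R=Rn.from_euler('xyz',s['tool_rot'])
    print('t',s['clock'],'at',s['eef_pos'].round(1),s['tool_rot'].round(4),'F',s['force'].round(1),'w',s['width'],'q7',s['qpos'][6])
    for x,y,z,yaw in targets:
        d=R.inv().apply(np.array([x,y,z])-s['eef_pos'])
        rv=(R.inv()*Rn.from_euler('xyz',[np.pi,0,np.radians(yaw)])).as_rotvec(degrees=True)
        print(d.round(1).tolist(),rv.round(2).tolist(), np.linalg.norm(d)/41.7)
E
python3 -c "
from h import *
plan((300,-400,300,-77),(420,-60,300,-77),(468,384,200,-84.2))"
```

```text
t 0.15 at [ 149.3 -632.2  230.6] [-3.1416e+00  1.5000e-03 -1.3390e+00] F [-0.2 -0.7  0.3] w 85.23597399994347 q7 -0.019998816122218058
[-191.4, -200.0, -69.1] [-0.0, 0.08, 0.28] 6.843403598716129
[-494.8, -394.9, -68.7] [-0.0, 0.08, 0.28] 15.270336405920375
[-915.7, -543.7, 31.9] [0.0, 0.08, 7.48] 25.549472990829017
```

Emit:
arm_command:
  rows:
    - [[-191,-200,-69,0,0,0],[-191,-200,-69,0,0,0],[-191,-200,-69,0,0,0],[-191,-200,-69,0,0,0],[-191,-200,-69,0,0,0],[-191,-200,-69,0,0,0],[-191,-200,-69,0,0,0],[-495,-395,-69,0,0,0],[-495,-395,-69,0,0,0],[-495,-395,-69,0,0,0],[-495,-395,-69,0,0,0],[-495,-395,-69,0,0,0],[-495,-395,-69,0,0,0],[-495,-395,-69,0,0,0],[-495,-395,-69,0,0,0],[-495,-395,-69,0,0,0],[-495,-395,-69,0,0,0]]
  claw: 0.3

```text
clock: 1.57
eef_pos: [421.9, -53.7, 300.6]
tool_rot: [-3.139, 0.003, -1.329]
force: [1.4, 0.3, -0.7]
width: 55.4
```

```bash
python3 -c "
from h import *
plan((468,384,150,-84.2));print(sensors.read_state()['qpos'])"
```

```text
t 1.5667 at [421.9 -53.7 300.6] [-3.1389e+00  2.5000e-03 -1.3290e+00] F [ 1.4  0.3 -0.7] w 55.41798235578559 q7 -1.3255019131994954
[-413.6, -149.1, 152.0] [-0.14, 0.16, 8.05] 11.15498181675702
[ 0.21960702  0.22088827 -0.19140276  2.00227327  0.04838987  0.92103201
 -1.32550191]
```

Emit:
arm_command:
  rows:
    - [[-414,-149,152,0,0,8],[-414,-149,152,0,0,8],[-414,-149,152,0,0,8],[-414,-149,152,0,0,8],[-414,-149,152,0,0,8],[-414,-149,152,0,0,8],[-414,-149,152,0,0,8],[-414,-149,152,0,0,8],[-414,-149,152,0,0,8],[-414,-149,152,0,0,8],[-414,-149,152,0,0,8],[-414,-149,152,0,0,8],[-414,-149,152,0,0,8],[-414,-149,152,0,0,8]]

```text
clock: 2.73
eef_pos: [469.6, 376.4, 147.5]
tool_rot: [3.14, -0.002, -1.478]
force: [-0.0, -1.1, 0.2]
width: 55.4
```

```bash
python3 -c "
from h import *
plan((468,384,100,-84.2));grab('wrist','w1');d=grab('top','t1')
"
```

```text
t 2.7333 at [469.6 376.4 147.5] [ 3.1402e+00 -1.7000e-03 -1.4776e+00] F [-0.  -1.1  0.2] w 55.40742180602614 q7 -2.3599122920945987
[-7.8, 0.8, 47.5] [0.08, -0.1, -0.46] 1.1533534024851337
```

View pics/w1.png

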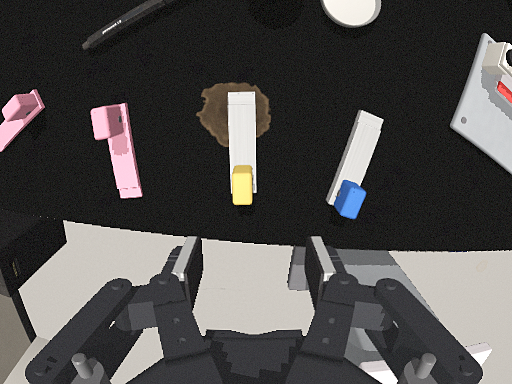

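The wrist view shows the yellow handle at (242,185), nearly upright in the picture, with the blade tip at (241,92). I'll enlarge it to measure.

```bash
python3 -c "
import cv2
a=cv2.imread('pics/w1.png')[80:220,190:390]
cv2.imwrite('pics/w1c.png',cv2.resize(a,None,fx=4,fy=4,interpolation=cv2.INTER_CUBIC))"
```

```text
(no output)
```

View pics/w1c.png

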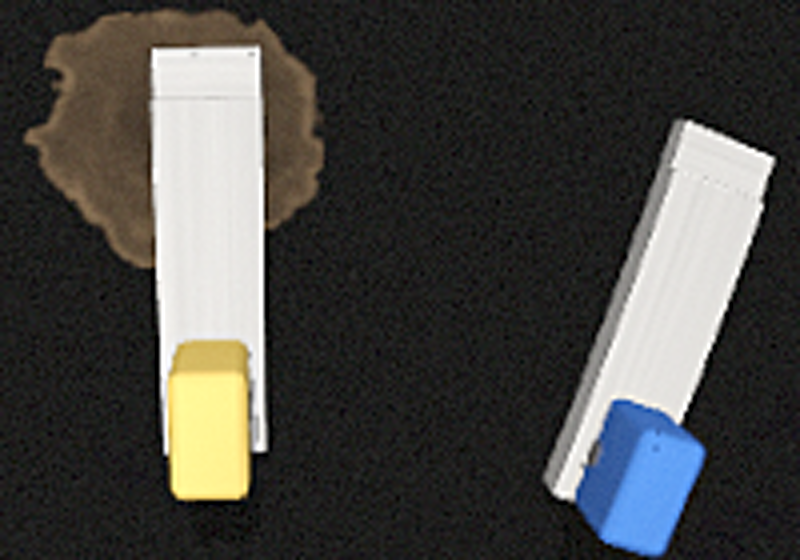

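```bash
cat >> h.py <<'E'
def wray(d,u,v,z):
    K=d['K'];P=d['pose']; dx,dy=u-K[0,2],v-K[1,2]; r=np.hypot(dx,dy); th=r/K[0,0]
    v_=np.array([np.sin(th)*dx/r,-np.sin(th)*dy/r,-np.cos(th)]); r_=P[:3,:3]@v_; c=P[:3,3]
    return c+r_*(z-c[2])/r_[2]
E
python3 - <<'E'
from h import *
d=load('w1')
c=lambda x,y,z: wray(d,190+(x+.5)/4-.5,80+(y+.5)/4-.5,z)
t=[c(151,47,4),c(260,46,4)];b=[c(166,453,7),c(267,452,7)]
h=[c(169,373,42),c(247,373,42),c(247,498,42),c(170,500,42)]
tm,bm,hm=[np.mean(q,0) for q in(t,b,h)]
print(tm,bm,hm)
print('w',np.linalg.norm(t[0]-t[1]),np.linalg.norm(b[0]-b[1]),np.linalg.norm(h[0]-h[1]),np.linalg.norm(h[0]-h[3]))
m=tm-bm;print('len',np.linalg.norm(m),np.degrees(np.arctan2(m[1],m[0])))
print('origin from tip',tm-85*m/np.linalg.norm(m),'from rear',bm+15*m/np.linalg.norm(m))
E
```

```text
[553.80126285 395.57976744   4.        ] [454.14064624 384.23522808   7.        ] [469.51110076 386.28153712  42.        ]
w 25.80048997322224 25.440904474520963 16.863948965917196 29.388683628596148
len 100.34907611082322 6.494123825132559
origin from tip [469.38441777 385.9704528    6.54112952] from rear [469.03773654 385.93098948   6.55156538]
```

```bash
python3 -c "
from h import *
plan((469.2,386,60,-83.5),(469.2,386,14,-83.5))"
```

```text
t 2.8333 at [470.7 374.6 148.4] [ 3.1416e+00 -2.0000e-03 -1.4808e+00] F [ 0.4  0.1 -0.7] w 55.293811073140084 q7 -2.360122240719357
[-11.7, 0.4, 88.4] [0.0, -0.11, -1.34] 2.1387646707629164
[-11.8, 0.4, 134.4] [0.0, -0.11, -1.34] 3.235810720070197
```

Emit:
arm_command:
  rows:
    - [[-12,0,88,0,0,-1],[-12,0,88,0,0,-1],[-12,0,88,0,0,-1],[-12,0,88,0,0,-1],[-12,0,88,0,0,-1],[-12,0,88,0,0,-1]]

```text
clock: 3.33
eef_pos: [470.7, 389.2, 63.0]
tool_rot: [-3.138, 0.002, -1.463]
force: [-0.8, 0.0, 0.6]
width: 55.5
```

```bash
python3 -c "
from h import *
plan((469.2,386,14,-83.5));print(sensors.read_state()['qpos'])"
```

```text
t 3.3333 at [470.7 389.2  63. ] [-3.1380e+00  1.9000e-03 -1.4626e+00] F [-0.8  0.   0.6] w 55.53493380448419 q7 -2.390431464073585
[3.1, 2.0, 49.0] [-0.21, 0.11, -0.3] 1.1788415482176684
[-0.63379761  0.79194125 -0.16781519  1.76114915  0.21261681  0.60213371
 -2.39043146]
```

Emit:
arm_command:
  rows:
    - [[3,2,25,0,0,0],[3,2,49,0,0,0],[3,2,49,0,0,0],[3,2,49,0,0,0],[3,2,49,0,0,0]]

```text
clock: 3.75
eef_pos: [468.6, 386.7, 13.6]
tool_rot: [-3.139, 0.002, -1.461]
force: [0.2, 0.2, -0.3]
width: 55.6
```

```bash
python3 -c "
from h import *
plan((469.2,386,14,-83.5));grab('wrist','w2')"
```

```text
t 3.75 at [468.6 386.7  13.6] [-3.1387e+00  2.0000e-03 -1.4615e+00] F [ 0.2  0.2 -0.3] w 55.63843862627131 q7 -2.4053153721341
[0.8, -0.6, -0.4] [-0.17, 0.11, -0.24] 0.025196610181496926
```

View pics/w2.png

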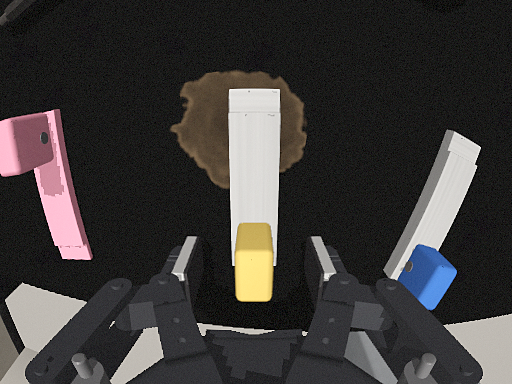

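The handle at (254,262) stands centred between the pads at (187,260) and (320,258), and both neighbours are clear. I'll close the gripper.

Emit:
arm_command:
  rows:
    - [[0,0,0,0,0,0],[0,0,0,0,0,0],[0,0,0,0,0,0],[0,0,0,0,0,0],[0,0,0,0,0,0],[0,0,0,0,0,0],[0,0,0,0,0,0],[0,0,0,0,0,0]]
  claw: -1

```text
clock: 4.47
eef_pos: [467.8, 386.3, 12.3]
tool_rot: [-3.14, 0.001, -1.461]
force: [-0.0, -0.7, 6.7]
width: 17.3
```

```bash
python3 -c "
from h import *
plan((469.2,386,14,-83.5));grab('wrist','w3')"
```

```text
t 4.4667 at [467.8 386.3  12.3] [-3.1403e+00  8.0000e-04 -1.4611e+00] F [-0.  -0.7  6.7] w 17.34063017828476 q7 -2.4056014142277222
[0.5, -1.4, -1.7] [-0.08, 0.05, -0.22] 0.05364311479024217
```

View pics/w3.png

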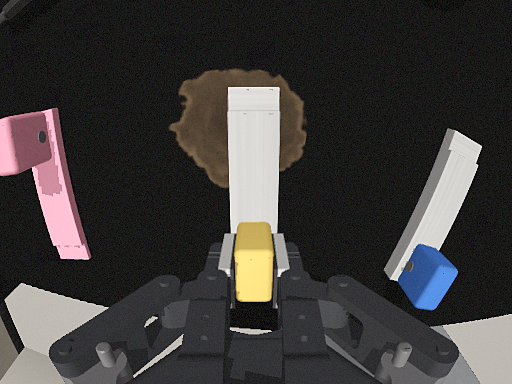

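```bash
python3 -c "
from h import *
plan((468,386,110,-83.7),(477.6,108.6,110,-107.2))"
```

```text
t 4.5167 at [467.8 386.3  12.3] [-3.1403e+00  8.0000e-04 -1.4612e+00] F [ 0.1 -0.1  5.7] w 17.499857704382578 q7 -2.4056304460538525
[0.2, -0.3, -97.7] [-0.07, 0.04, -0.02] 2.34305235263638
[277.0, 20.5, -97.9] [-0.06, 0.06, 23.48] 7.062753700108825
```

Emit:
arm_command:
  rows:
    - [[0,0,-20,0,0,0],[0,0,-50,0,0,0],[0,0,-80,0,0,0],[0,0,-98,0,0,0],[30,2,-98,0,0,2],[60,5,-98,0,0,5],[95,7,-98,0,0,8],[130,10,-98,0,0,11],[165,12,-98,0,0,14],[200,15,-98,0,0,17],[235,18,-98,0,0,20],[262,20,-98,0,0,23],[277,20,-98,0,0,23.5],[277,20,-98,0,0,23.5],[277,20,-98,0,0,23.5],[277,20,-98,0,0,23.5]]

```text
clock: 5.85
eef_pos: [477.8, 109.6, 109.4]
tool_rot: [3.142, 0.001, -1.87]
force: [0.3, -1.0, -0.9]
width: 17.1
```

```bash
python3 -c "
from h import *
plan((477.6,108.6,110,-107.2));grab('wrist','w4');grab('top','t4')
import cv2
a=cv2.imread('pics/t4.png')[130:230,260:400]
cv2.imwrite('pics/t4c.png',cv2.resize(a,None,fx=5,fy=5,interpolation=cv2.INTER_CUBIC))
"
```

```text
t 5.85 at [477.8 109.6 109.4] [ 3.1416e+00  1.1000e-03 -1.8699e+00] F [ 0.3 -1.  -0.9] w 17.148629432559996 q7 -2.2893856994148507
[1.0, -0.1, -0.6] [0.0, 0.07, 0.06] 0.027730900678463646
```

View pics/w4.png

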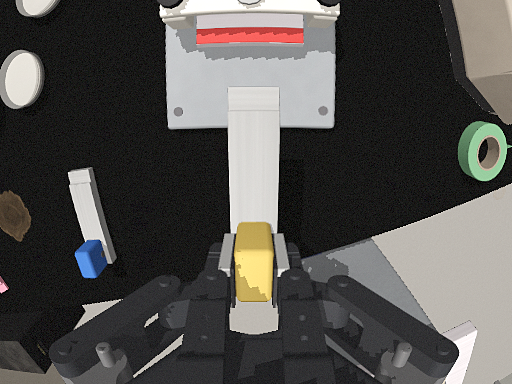

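View pics/t4c.png

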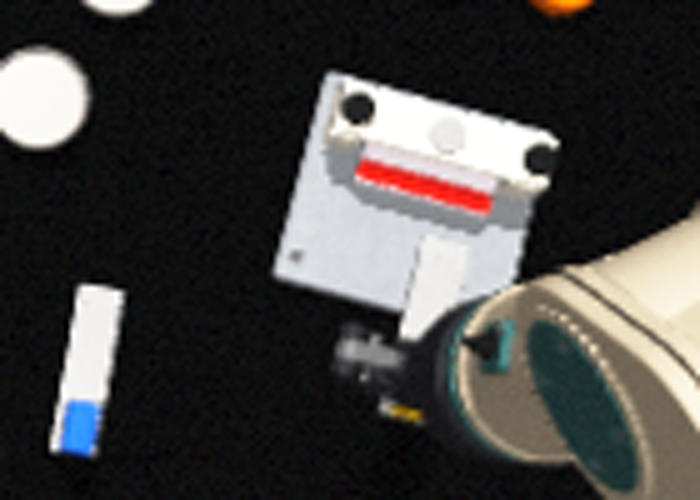

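The wrist view shows the blade (tip at (254,88)) held in line with the press. The plate's front corners are at (168,129) and (334,127), and the red edge runs (197,42)–(303,42). I'll measure this pose.

```bash
python3 - <<'E'
from h import *
a=cv2.imread('pics/w4.png')[0:145,150:350]
cv2.imwrite('pics/w4c.png',cv2.resize(a,None,fx=4,fy=4,interpolation=cv2.INTER_CUBIC))
E
```

```text
(no output)
```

View pics/w4c.png

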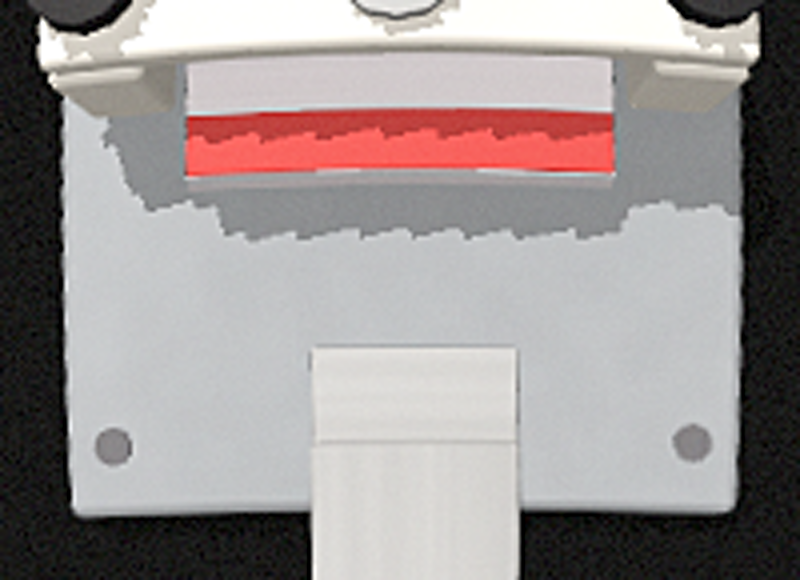

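```bash
python3 - <<'E'
from h import *
d=load('w4')
c=lambda x,y,z: wray(d,150+(x+.5)/4-.5,0+(y+.5)/4-.5,z)
A,B=c(73,505,10),c(736,502,10); S,T=c(113,447,10),c(692,443,10); R1,R2=c(186,174,23),c(614,174,23)
for n,l,r in(('plate',A,B),('screws',S,T),('red',R1,R2)):
    m=l-r; print(n,l.round(1),r.round(1),np.linalg.norm(m).round(1),'yaw',np.degrees(np.arctan2(m[1],m[0]))-90,'mid',((l+r)/2).round(1))
yaw=np.radians(-17.0);ex=np.array([np.cos(yaw),np.sin(yaw),0]);
print('origin from plate',(A+B)/2+65*ex)
t=[c(311,347,101),c(517,348,101)];print('tip at z 101',np.round(t,1),np.mean(t,0).round(1),np.linalg.norm(t[0]-t[1]))
b=[c(312,575,104),c(520,575,104)];m=np.mean(t,0)-np.mean(b,0);print('blade yaw',np.degrees(np.arctan2(m[1],m[0])))
E
```

```text
plate [554.5 160.9  10. ] [514.3  28.9  10. ] 138.0 yaw -16.935478420929826 mid [534.4  94.9  10. ]
screws [563.1 148.7  10. ] [528.7  34.8  10. ] 118.9 yaw -16.83691704258578 mid [545.9  91.7  10. ]
red [609. 115.  23.] [584.7  37.5  23. ] 81.2 yaw -17.401143338682516 mid [596.8  76.2  23. ]
origin from plate [596.58546703  75.90122088  10.        ]
tip at z 101 [[564.1  96.6 101. ]
 [556.4  72.1 101. ]] [560.3  84.4 101. ] 25.722524591846703
blade yaw -16.617591041088144
```

```bash
python3 -c "
from h import *
plan((482.5,111.0,30,-107.1),(482.5,111.0,25,-107.1))"
```

```text
t 5.95 at [477.6 110.  109.3] [ 3.1415e+00  1.0000e-03 -1.8686e+00] F [-0.1  0.2  0.2] w 16.903427652050848 q7 -2.2892598798326977
[-2.3, -4.4, 79.3] [0.01, 0.06, 0.04] 1.9063003335509239
[-2.3, -4.4, 84.3] [0.01, 0.06, 0.04] 2.0259812388060396
```

Emit:
arm_command:
  rows:
    - [[-2.3,-4.4,25,0,0,0],[-2.3,-4.4,50,0,0,0],[-2.3,-4.4,70,0,0,0],[-2.3,-4.4,80,0,0,0],[-2.3,-4.4,82,0,0,0],[-2.3,-4.4,84,0,0,0],[-2.3,-4.4,84,0,0,0],[-2.3,-4.4,84,0,0,0],[-2.3,-4.4,84,0,0,0]]

```text
clock: 6.7
eef_pos: [483.2, 109.4, 26.3]
tool_rot: [-3.14, 0.001, -1.871]
force: [0.1, -0.1, 0.1]
width: 17.4
```

```bash
python3 -c "
from h import *
plan((482.5,111.0,23,-107.1));grab('wrist','w5');grab('scene','s5')
plan((482.5,111.0,23,-107.1))
a=cv2.imread('pics/s5.png')[90:210,230:370]
cv2.imwrite('pics/s5c.png',cv2.resize(a,None,fx=5,fy=5,interpolation=cv2.INTER_CUBIC))
a=cv2.imread('pics/w5.png')[0:260,130:380]
cv2.imwrite('pics/w5c.png',cv2.resize(a,None,fx=2.2,fy=2.2,interpolation=cv2.INTER_CUBIC))
"
```

```text
t 6.7 at [483.2 109.4  26.3] [-3.1400e+00  1.0000e-03 -1.8714e+00] F [ 0.1 -0.1  0.1] w 17.388155831642667 q7 -2.3164935793270764
[-1.3, 1.2, 3.3] [-0.09, 0.06, -0.12] 0.08958425417530967
t 6.8 at [483.1 109.3  26.1] [-3.1403e+00  9.0000e-04 -1.8715e+00] F [ 0.3 -0.1 -1.8] w 16.809268222203087 q7 -2.316556735116639
[-1.5, 1.1, 3.1] [-0.08, 0.05, -0.13] 0.08666847577851078
```

View pics/s5c.png

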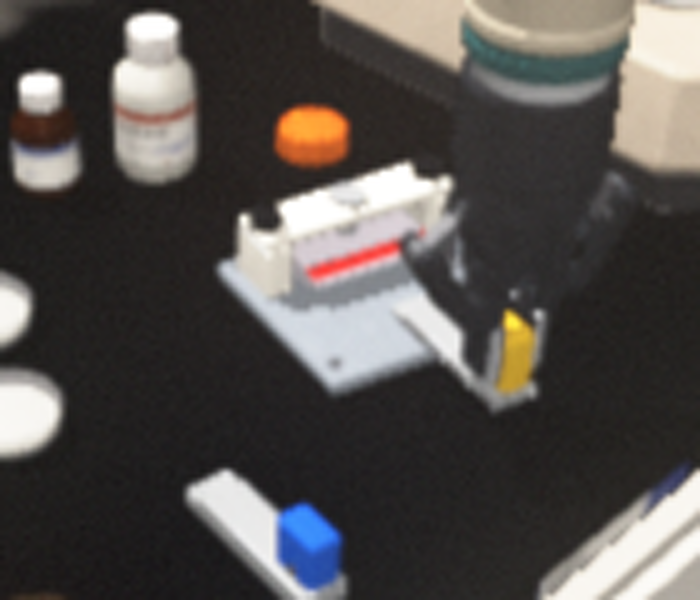

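View pics/w5c.png

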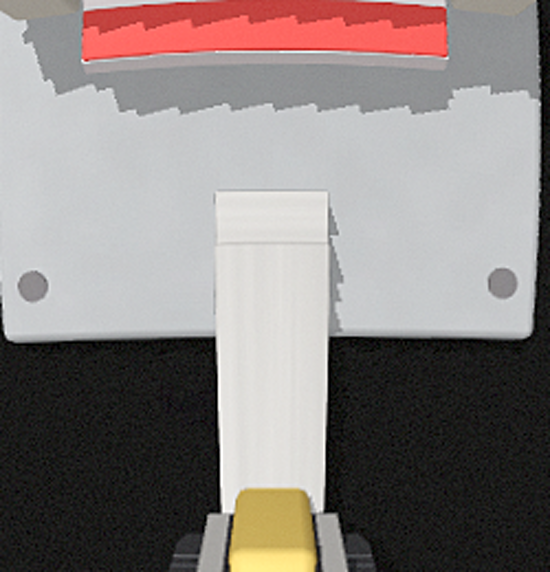

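The blade tip lies over the plate at (272,192), about 1 mm right of the screws' midline (267). It is straight and still a few mm above the plate, so I'll lower it gently.

Emit:
arm_command:
  rows:
    - [[-1.2,0,1,0,0,0],[-1.2,0,2,0,0,0],[-1.2,0,3,0,0,0],[-1.2,0,3,0,0,0],[-1.2,0,3,0,0,0]]

```text
clock: 7.22
eef_pos: [483.1, 110.4, 22.3]
tool_rot: [-3.141, 0.0, -1.871]
force: [-0.9, -0.6, -0.7]
width: 17.1
```

```bash
python3 -c "
from h import *
plan((482.5,111.0,23,-107.1))"
```

```text
t 7.2167 at [483.1 110.4  22.3] [-3.1413e+00  2.0000e-04 -1.8712e+00] F [-0.9 -0.6 -0.7] w 17.148648032612613 q7 -2.3192516265007526
[-0.4, 0.7, -0.7] [-0.01, 0.01, -0.11] 0.02539038431907135
```

Emit:
arm_command:
  rows:
    - [[0,0,0.5,0,0,0],[0,0,0.5,0,0,0],[0,0,0.5,0,0,0]]

```text
clock: 7.47
eef_pos: [483.0, 110.4, 22.1]
tool_rot: [-3.141, 0.0, -1.871]
force: [-0.9, -0.3, 4.9]
width: 17.3
```

Emit:
arm_command:
  rows:
    - [[0,0,0.5,0,0,0],[0,0,0.5,0,0,0],[0,0,0.5,0,0,0]]

```text
clock: 7.72
eef_pos: [482.9, 110.5, 22.0]
tool_rot: [-3.141, 0.0, -1.871]
force: [-1.7, 0.3, 9.6]
width: 17.4
```

Emit:
arm_command:
  rows:
    - [[0,-1,-0.7,0,0,0],[0,-3,-0.7,0,0,0],[0,-6,-0.7,0,0,0],[0,-9,-0.7,0,0,0],[0,-12,-0.7,0,0,0],[0,-15,-0.7,0,0,0],[0,-18,-0.7,0,0,0],[0,-21,-0.7,0,0,0],[0,-24,-0.7,0,0,0],[0,-27,-0.7,0,0,0],[0,-30,-0.7,0,0,0],[0,-30,-0.7,0,0,0],[0,-30,-0.7,0,0,0]]

```text
clock: 8.8
eef_pos: [511.2, 101.5, 22.3]
tool_rot: [3.141, -0.0, -1.871]
force: [-3.6, -0.2, 6.7]
width: 17.1
```

```bash
python3 -c "
from h import *
plan((482.5,111.0,23,-107.1));grab('wrist','w6')
a=cv2.imread('pics/w6.png')[0:260,130:380]
cv2.imwrite('pics/w6c.png',cv2.resize(a,None,fx=2.2,fy=2.2,interpolation=cv2.INTER_CUBIC))
"
```

```text
t 8.8 at [511.2 101.5  22.3] [ 3.1408e+00 -2.0000e-04 -1.8713e+00] F [-3.6 -0.2  6.7] w 17.133946400749313 q7 -2.2904790391119496
[-0.6, 30.2, -0.7] [0.04, -0.01, -0.12] 0.7251954447812702
```

View pics/w6c.png

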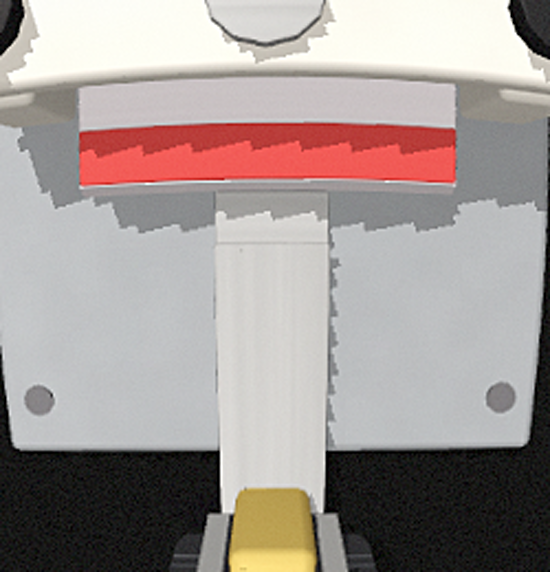

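The tip is at the platen's front edge (272,190), straight and centred. I'll continue in steps and watch the force.

Emit:
arm_command:
  rows:
    - [[0,-2,-0.4,0,0,0],[0,-4,-0.4,0,0,0],[0,-6,-0.4,0,0,0],[0,-8,-0.4,0,0,0],[0,-10,-0.4,0,0,0],[0,-12,-0.4,0,0,0],[0,-14,-0.4,0,0,0],[0,-16,-0.4,0,0,0],[0,-16,-0.4,0,0,0],[0,-16,-0.4,0,0,0]]

```text
clock: 9.68
eef_pos: [527.3, 96.5, 22.3]
tool_rot: [-3.141, 0.0, -1.872]
force: [0.7, 0.3, -0.3]
width: 17.4
```

Emit:
arm_command:
  rows:
    - [[0,-1.5,0,0,0,0],[0,-3,0,0,0,0],[0,-4.5,0,0,0,0],[0,-6,0,0,0,0],[0,-7.5,0,0,0,0],[0,-9,0,0,0,0],[0,-10,0,0,0,0],[0,-10,0,0,0,0]]

```text
clock: 10.35
eef_pos: [533.1, 94.6, 22.4]
tool_rot: [3.136, -0.002, -1.87]
force: [-8.0, 2.9, 6.9]
width: 17.0
```

Emit:
arm_command:
  rows:
    - [[0,-1.5,0,0,0,0],[0,-3,0,0,0,0],[0,-4.5,0,0,0,0],[0,-6,0,0,0,0],[0,-7.5,0,0,0,0],[0,-9,0,0,0,0],[0,-10,0,0,0,0],[0,-10,0,0,0,0]]

```text
clock: 11.02
eef_pos: [542.9, 91.5, 22.3]
tool_rot: [3.136, -0.002, -1.87]
force: [-6.6, 2.2, 4.8]
width: 17.0
```

```bash
python3 -c "
from h import *
plan((482.5,111.0,23,-107.1));grab('wrist','w7')
a=cv2.imread('pics/w7.png')[0:260,130:380]
cv2.imwrite('pics/w7c.png',cv2.resize(a,None,fx=2.2,fy=2.2,interpolation=cv2.INTER_CUBIC))
"
```

```text
t 11.0167 at [542.9  91.5  22.3] [ 3.1363e+00 -1.6000e-03 -1.8702e+00] F [-6.6  2.2  4.8] w 17.01268482186766 q7 -2.255836610264888
[-0.8, 63.5, -0.4] [0.3, -0.09, -0.05] 1.522344773548127
```

View pics/w7c.png

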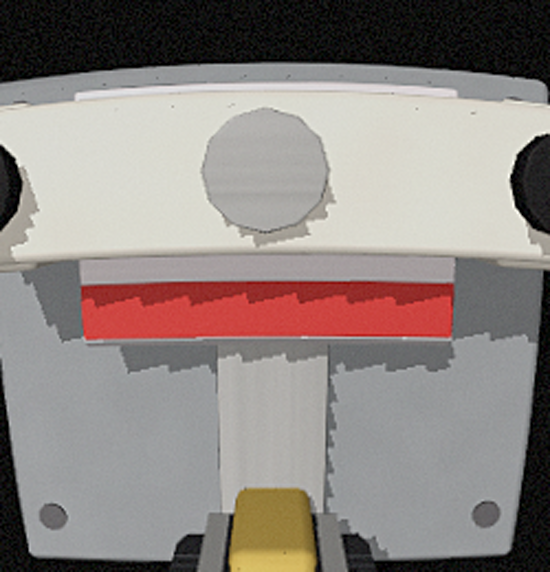

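The drag is about 7 N and the blade is straight and well in under the platen. I'll keep going.

Emit:
arm_command:
  rows:
    - [[0,-2,0,0,0,0],[0,-4,0,0,0,0],[0,-6,0,0,0,0],[0,-8,0,0,0,0],[0,-10,0,0,0,0],[0,-12,0,0,0,0],[0,-14,0,0,0,0],[0,-15,0,0,0,0],[0,-15,0,0,0,0]]

```text
clock: 11.82
eef_pos: [557.1, 87.1, 22.3]
tool_rot: [3.136, -0.002, -1.87]
force: [-7.3, 2.4, 6.4]
width: 17.4
```

Emit:
arm_command:
  rows:
    - [[0,-2,0,0,0,0],[0,-4,0,0,0,0],[0,-6,0,0,0,0],[0,-8,0,0,0,0],[0,-10,0,0,0,0],[0,-11,0,0,0,0],[0,-11,0,0,0,0],[0,-11,0,0,0,0]]

```text
clock: 12.48
eef_pos: [567.5, 83.9, 22.3]
tool_rot: [3.136, -0.002, -1.87]
force: [-6.8, 2.3, 4.6]
width: 17.0
```

```bash
python3 -c "
from h import *
plan((482.5,111.0,23,-107.1));grab('wrist','w8');grab('scene','s8')
a=cv2.imread('pics/w8.png')[80:310,130:380]
cv2.imwrite('pics/w8c.png',cv2.resize(a,None,fx=2.4,fy=2.4,interpolation=cv2.INTER_CUBIC))
a=cv2.imread('pics/s8.png')[90:210,230:370]
cv2.imwrite('pics/s8c.png',cv2.resize(a,None,fx=5,fy=5,interpolation=cv2.INTER_CUBIC))
"
```

```text
t 12.4833 at [567.5  83.9  22.3] [ 3.1358e+00 -1.6000e-03 -1.8703e+00] F [-6.8  2.3  4.6] w 17.028498461399423 q7 -2.2315304441869728
[-0.8, 89.2, -0.2] [0.33, -0.09, -0.06] 2.1390920101076096
```

View pics/w8c.png

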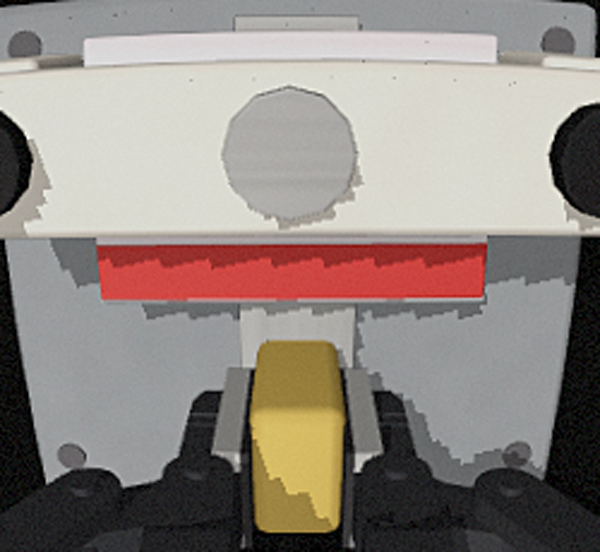

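View pics/s8c.png

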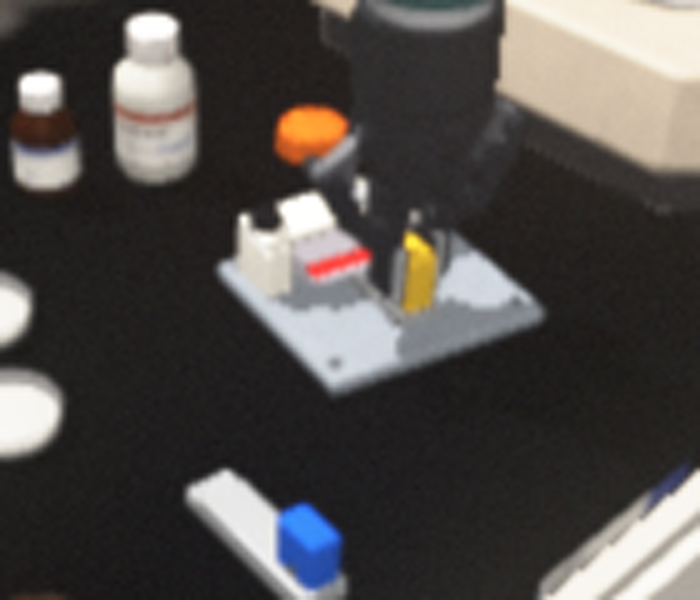

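The handle front at (298,345) is about 14 mm from the red edge and the blade tip shows behind the platen at (297,22). I'll go 4 mm further, then release.

Emit:
arm_command:
  rows:
    - [[0,-1.5,0,0,0,0],[0,-3,0,0,0,0],[0,-4,0,0,0,0],[0,-4,0,0,0,0],[0,-4,0,0,0,0]]

```text
clock: 13.0
eef_pos: [571.3, 82.8, 22.3]
tool_rot: [3.136, -0.002, -1.87]
force: [-7.5, 2.5, 6.2]
width: 17.2
```

Emit:
arm_command:
  rows:
    - [[0,0,0,0,0,0],[0,0,0,0,0,0],[0,0,0,0,0,0],[0,0,0,0,0,0],[0,0,0,0,0,0],[0,0,0,0,0,0]]
  claw: 0

```text
clock: 13.5
eef_pos: [574.9, 81.7, 22.4]
tool_rot: [-3.141, 0.0, -1.872]
force: [-0.4, -0.7, 0.1]
width: 42.6
```

```bash
python3 -c "
from h import *
plan((571,83,23,-107.1));grab('wrist','w9')
a=cv2.imread('pics/w9.png')[80:310,130:380]
cv2.imwrite('pics/w9c.png',cv2.resize(a,None,fx=2.4,fy=2.4,interpolation=cv2.INTER_CUBIC))
"
```

```text
t 13.5 at [574.9  81.7  22.4] [-3.1412e+00  1.0000e-04 -1.8716e+00] F [-0.4 -0.7  0.1] w 42.640649874788565 q7 -2.227910960160077
[-0.1, 4.1, -0.6] [-0.03, 0.0, -0.13] 0.09895066367099467
```

View pics/w9c.png

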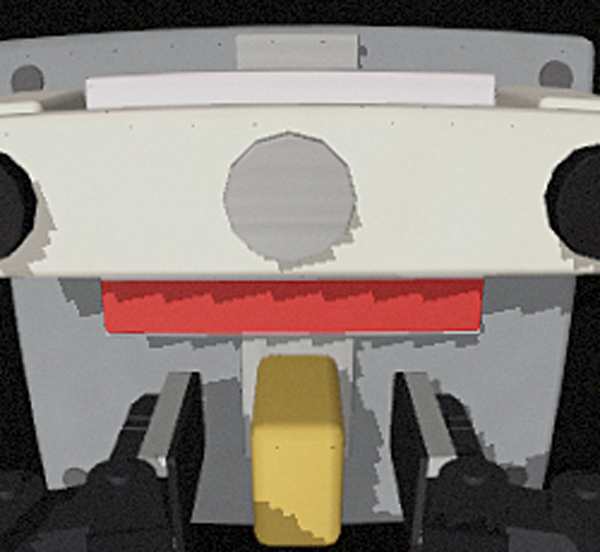

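It has released cleanly, with the pads clear of the handle on both sides. I'll retract straight up.

Emit:
arm_command:
  rows:
    - [[0,0,-8,0,0,0],[0,0,-25,0,0,0],[0,0,-50,0,0,0],[0,0,-80,0,0,0],[0,0,-115,0,0,0],[0,40,-150,0,0,0],[0,80,-170,0,0,0],[0,110,-170,0,0,0],[0,110,-170,0,0,0],[0,110,-170,0,0,0],[0,110,-170,0,0,0]]

```text
clock: 14.47
eef_pos: [470.3, 114.5, 193.2]
tool_rot: [-3.14, 0.001, -1.871]
force: [1.1, -0.2, -0.4]
width: 42.5
```

```bash
python3 -c "
from h import *
plan((571,83,23,-107.1));grab('wrist','w10');grab('scene','s10')
a=cv2.imread('pics/w10.png')[0:200,130:380]
cv2.imwrite('pics/w10c.png',cv2.resize(a,None,fx=3,fy=3,interpolation=cv2.INTER_CUBIC))
a=cv2.imread('pics/s10.png')[110:250,230:370]
cv2.imwrite('pics/s10c.png',cv2.resize(a,None,fx=4,fy=4,interpolation=cv2.INTER_CUBIC))
"
```

```text
t 14.4667 at [470.3 114.5 193.2] [-3.1397e+00  8.0000e-04 -1.8710e+00] F [ 1.1 -0.2 -0.4] w 42.53399084453078 q7 -2.2908563816455487
[0.4, -105.2, 170.4] [-0.11, 0.04, -0.1] 4.801220383531948
```

View pics/w10c.png

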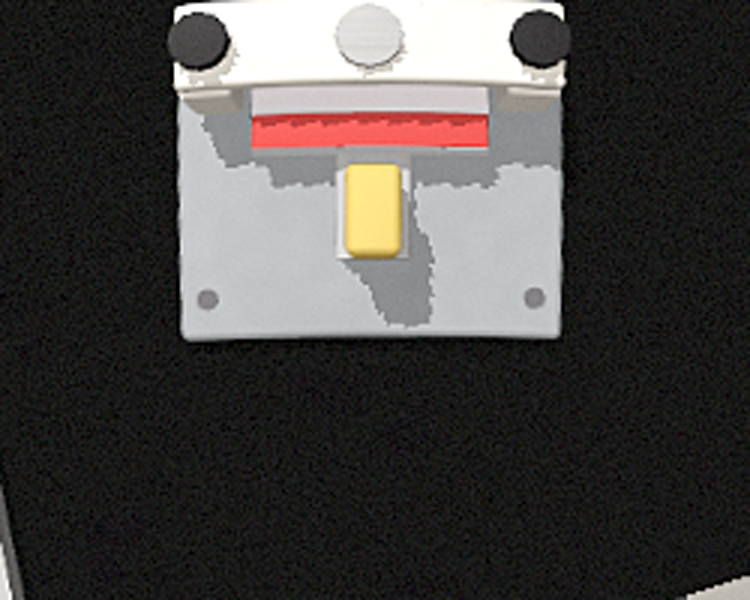

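View pics/s10c.png

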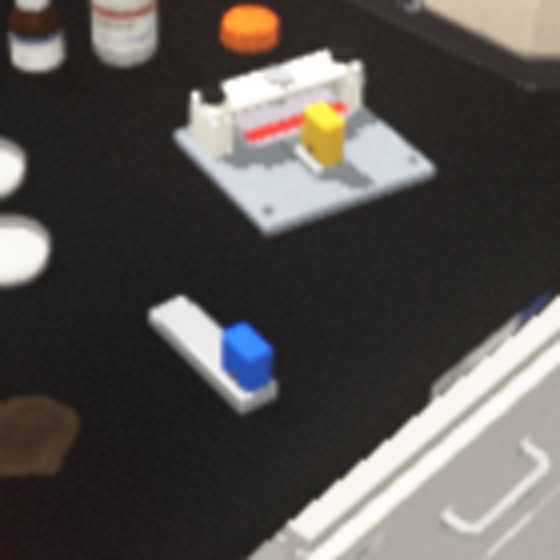

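The feeler stands level and straight in the gap, with its handle at (372,210) in front of the red edge at y 147. The blue one is unmoved. One numeric check before handing in.

```bash
python3 - <<'E'
from h import *
d=load('w10')
c=lambda x,y,z: wray(d,130+(x+.5)/3-.5,(y+.5)/3-.5,z)
h=np.mean([c(346,165,52),c(401,165,52),c(401,257,52),c(346,257,52)],0)
r=np.mean([c(338,258,17),c(408,258,17)],0)
A,B=c(182,336,10),c(560,335,10);S,T=c(207,300,10),c(535,298,10)
y=np.radians(-17);ex=np.array([np.cos(y),np.sin(y),0]);ey=np.array([-ex[1],ex[0],0])
O=(A+B)/2+65*ex; print(O)
for n,p in(('handle',h),('rear+15',r+15*ex),('screws',(S+T)/2)): print(n,(p-O)@ex,(p-O)@ey)
l=h-0; print(np.linalg.norm(A-B)); 
R=np.mean([c(252,147,23+2),c(488,147,25)],0);print('red edge',(R-O)@ex)
# blue
a=load('scene0')['pixels'].astype(int);b=load('s10')['pixels'].astype(int)
print('blue diff',np.abs(a-b)[180:215,265:300].mean())
E
```

```text
[595.38719258  76.55865633  10.        ]
handle -24.28858629570911 -1.0430896044384301
rear+15 -23.138670784737407 -0.8451680701755614
screws -51.82467464151302 -0.051604157036513915
138.73874335447567
red edge 1.510772491830257
blue diff 2.5387755102040814
```

```bash
python3 -c "
from h import *
print(order.finish_job())"
```

```text
the job is handed in; nothing more can be done
None
```

I picked up the yellow feeler by its handle and slid its blade along the base plate into the press gap. I then let go, moved the arm clear and handed the job in at about 14.5 s. The job report gives no verdict.

**Position:** in the last wrist picture the feeler's origin is at x ≈ -24 mm in the press frame, so the handle's front is about 9 mm short of the platen. It sits about 1 mm off the press's middle and looks straight and upright.

**Forces:** readings between moves showed a drag of about 7–8 N while sliding under the platen. The highest reading was about 10 N, when I set the blade down on the plate.

**Blue feeler:** it looks unmoved in the before and after scene pictures.

**Not measured:** I did not measure the platen lift directly. I infer it from the drag and from the blade tip showing behind the platen.

**Disagreement:** the initial estimate of the press position from the top camera was about 4–5 mm off the wrist camera's, and I used the wrist camera's.

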